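# Swing the cover aside and set the changeover selector

### The arm

A 7-joint arm with a two-finger parallel gripper is mounted at the origin on the work surface. World frame = base frame: x ahead of the robot, y to its left, z up, the work surface at z = 0. Lengths are in m, angles in rad, forces in N, time in s.
With the tool pointing down it reaches from about 0.425 to 0.875 m from the base axis. Payload 8.4 kg.
Tool frame: the origin (TCP) lies at the very end of the fingers, on their centre line; the grasp point (between the pads) lies 19 mm behind it; z points along the fingers, y is the direction in which the jaws open and shut (so a half turn about z gives the same grasp; the last joint's range is limited). The gripper opens to 85 mm and grips with 20 to 120 N. Pads are 22 mm wide; open, the fingers measure 114 mm over their backs; the gripper's body (76 mm by 85 mm) begins 54 mm behind the grasp point. The pads swing forward as they close: fully open they stand 13 mm farther back than shut.
Start: joints at [-1.276, 0.333, 0.04, 1.465, -0.013, 1.343, -0.059], TCP at [0.249, 0.6, 0.231] pointing down, gripper open.
Joint ranges: [-2.58, 2.58], [-0.38, 2.09], [-1.3, 1.39], [0.25, 2.4], [-1.5, 4.64], [0.08, 2.09], [-2.65, 2.65]. Speed limits (rad/s): [2.22, 2.22, 2.79, 2.79, 3.14, 3.14, 3.14].

### API

Orientations are given as a unit quaternion [x, y, z, w].
In Python, from plant import robot gives the robot as it stands.
- The arm moves only by the shell command python3 -m handwheel 'ROWS'. ROWS is JSON, a list of rows, each a list of 7 numbers: the turn, a rotation vector about the tool's x, y, z in rad, then the shift along the tool's x, y, z in mm, then the finger opening in mm, from 0 to 85.4. In form: [[wx, wy, wz, x, y, z, claw], ...]. A call has 1 to 5 rows; each row is the pose to reach, as a shift and turn from the pose measured when the call began, along the tool's axes at that moment; what a row does not reach only later rows make up. A row lasts 1/8 s, in which the tool goes at most 62.5 mm and 10.7 degrees, less where a joint would pass 70% of its speed; a pose out of reach is approached as far as the arm can. A call with a gripper value outside its range is refused whole. The fingers move at their own pace and stop on an object; the grip force is fixed at half the most. Time passes only in rows, so rows that repeat a pose let the fingers close. It gives the time, the measured TCP pose, the force and the opening at its end, in the units of the state.
- robot.get_state(): the state, without advancing time (a new reading comes with each control period).
- robot.capture(name): name is "scene" or "top" or "wrist"; returns a dict with "color" (384x512x3 uint8, red, green, blue), "z_map" (384x512 float32, m along the optical axis (not along the pixel's ray), 0 where there is no reading), "K" (3x3 intrinsics, pixels), "view" (4x4, takes a point from world to camera coordinates); the wrist camera has in their place "mount" (4x4, takes a point from camera to tool coordinates, whose origin is the TCP and whose axes are the flange's). Camera axes: x right, y down, z forward; pixel columns grow to the right and rows downward; lengths in m; the calibration is good to about 2 mm. The wrist camera is an equidistant fisheye: a pixel r from the principal point sees the ray r / f radians off the axis. A picture is of the moment at which its call begins: read the wrist's pose just before it.
- robot.close_job(): hands the job in, once; it reports no verdict.
The state is a dict: "time": time; "joints": joint angles; "qd": joint speeds; "effort": joint torques, N m; "tool_pos": TCP position; "tool_rot": TCP orientation; "wrist_force": force on the tool from outside, world axes, zero at the start; "wrist_torque": the same for the moment, N m; "width": finger opening in m.
Only numpy, scipy, OpenCV 4.12 (cv2) and the standard library are available. Lean on these libraries where they do the work, as an engineer would, in place of code of your own. Each camera call takes 0.05 s, during which the arm holds its last target.

### The job

On the grey changeover unit, push the blue cover near its free corner so that it swings clockwise about its pin and comes to rest squarely over the yellow parking outline. Then take the green screwdriver from its wooden stand and turn the red slotted selector clockwise a quarter turn with it, until the white pointer faces the green dot, keeping the gripper's fingers off the selector. Put the screwdriver back upright in its stand, let go, and leave the other parts on the bench where they are.

Things in the scene. Friction and masses are not known exactly. Their poses are not given: they have to be found in the camera images.
- unit: Fixed grey enclosure, 240 (x) x 270 (y) x 45 mm high; origin under its centre, z up; yaw varies. In its frame (mm): cover pin (45, 75), selector axis (45, -25), yellow outline of the parked cover x -106 to 76, y 34 to 116; on top, black dot (85, -25) = selector's start, green dot (45, -66) = its target. White breaker bank, 60 x 60 mm, 52 mm above the top, at (-85, -100).
- pin (a point): Centre of the pin's steel cap, on the cover's pivot axis, 84 mm above the table; axes as the unit's.
- cover (a joint): Heading of the blue cover (rad), growing clockwise seen from above. 0 = closed: points from the pin along the unit's -y, over the selector. 1.571 = parked: points along the unit's -x, square over the yellow outline. Starts between -0.2 and 0.2; stops at -0.35 and 2.3; friction 0.15 N m (1 to 2 N at the free end); stays where it is left.
- cover_corner (a point): Corner to push, at the cover's mid-height: +x points out of the long side to push, -y from pin to free end; the pin axis is 35 mm along -x, 145 mm along +y. Cover 170 x 70 x 22 mm, underside 62 and top 84 mm above the table; pin on its centre line, 25 mm from the other end. Fingertips sweeping at 67 mm above the table clear the selector by 12 mm and bear on the cover.
- selector (a joint): Angle of the red slotted selector (rad), growing clockwise seen from above; 0 = white pointer at the black dot (unit +x), 1.571 = pointer at the green dot (unit -y). Starts between 0 and 0.15; stop at 1.62; friction 0.04 N m; stays where it is left. The blade has about 0.18 rad of play either way in the slot.
- selector_slot (a point): Middle of the selector's slot at the level of its upper face, 55 mm above the table. The selector is a red disc 54 mm across, 10 mm high; the slot runs right across it along this point's x (white pointer at the +x end), 7 mm wide, 7 mm deep.
- screwdriver: Flat screwdriver, 162 mm long, 0.15 kg, blade down in the stand. Origin: middle of the blade's tip; z up to the handle. Blade 22 mm wide along x, 3 mm thick along y (1.8 mm at the tip), 20 mm long; shaft 12 mm thick; black collar 44 mm across, 78 to 84 mm above the tip; green handle 84 to 160 mm above the tip, 34 mm along x, 24 mm along y (flat faces: grip across the 24 mm).
- stand: Fixed dark wooden block, 90 x 90 x 100 mm high, origin under its centre; z up. A 26 mm square hole runs straight through the middle. The screwdriver's collar rests on the top, so its blade tip is then 22 mm above the table.
- stand_hole (a point): Mouth of the stand's hole, centre, 100 mm above the table.
- tape: Bystander: black roll of tape, 90 mm across, 19 mm high, origin under its centre.
- breaker: Bystander: white breaker with red toggle, 75 x 36 x 72 mm, origin under its centre.
- cleaner: Bystander: white bottle with red cap, 60 mm across, 160 mm high, origin under its centre.
- fuse_holder: Bystander: white fuse holder with orange top, lying loose on the unit's top near the middle of its -y edge, 60 x 25 x 24 mm, origin under its centre.
Things that resemble listed ones, but are neither listed nor needed, are in the scene too. Of the things that look like the stand, the larger one is meant. Leave any pink look-alike of the screwdriver alone.

How it is judged:
On the way, in this order (a step that is already met when the one before it is completed fails the run):
1. the cover rests over the yellow parking outline (within 8 degrees) (value of joint cover between 1.431 and 1.711 rad and velocity of joint cover between -0.1 and 0.1 rad/s), for 0.2 s.
2. the screwdriver's blade is in the slot and has turned the selector to the green dot (value of joint selector above 1.25 rad and distance between screwdriver and selector_slot below 0.02 m), for 0.1 s.
At the end, for the whole second after the job is handed in: Cover within 8 degrees (0.14 rad) of heading 1.571; selector at 1.25 rad or more (within 18 degrees of the green dot); screwdriver at rest in its stand, upright within 7 degrees, tip within 12 mm of the hole's axis and less than 30 mm above the table (value of joint cover between 1.431 and 1.711 rad and value of joint selector above 1.25 rad and horizontal distance between screwdriver and stand_hole below 0.012 m and angle between screwdriver's own z axis and vertical below 0.12 rad and height (world z) of screwdriver below 0.03 m and linear speed of screwdriver below 0.02 m/s); the robot touches nothing.
It fails at once if the gripper or arm touches the selector (contact force between any of the fingers, the arm and selector above 0.5 N).
It fails at once if a bystander is moved more than 30 mm (distance of any of tape, breaker, cleaner, fuse_holder from where it was at the start of the episode above 0.03 m).
It also fails if it takes over 67 s, if anything falls off the work surface, if the arm or the gripper's body presses on something with over 40 N, if the wrist force passes 120 N, or if a joint passes its speed limit or range.

## Working session

There is one attempt and no reset: what is moved stays moved. The work goes in short steps, Python scripts to look and compute and a shell command to move; the robot and the scene stay as the last step left them, time stands still between calls to the robot, and variables do not carry over. Pictures are saved under pics/ and viewed, and the job is handed in when it is done.

```bash
ls; mkdir -p pics
cat > h.py <<'E'
import numpy as np, cv2
from plant import robot
from scipy.spatial.transform import Rotation as R
def px2w(c,u,v,z=None):
    """pixel -> world; if z given, intersect with plane z, else use depth"""
    K=c["K"];T=np.linalg.inv(c["view"])
    d=np.array([(u-K[0,2])/K[0,0],(v-K[1,2])/K[1,1],1.])
    if z is None:
        zz=np.median(c["z_map"][int(v)-1:int(v)+2,int(u)-1:int(u)+2]); return (T@np.r_[d*zz,1])[:3]
    dw=T[:3,:3]@d;o=T[:3,3]
    return o+dw*(z-o[2])/dw[2]
def w2px(c,p):
    q=c["view"]@np.r_[p,1]; q=q[:3]/q[2]; return (c["K"]@q)[:2]
def cloud(c):
    K=c["K"];h,w=c["z_map"].shape;u,v=np.meshgrid(np.arange(w),np.arange(h));z=c["z_map"]
    P=np.stack([(u-K[0,2])/K[0,0]*z,(v-K[1,2])/K[1,1]*z,z,np.ones_like(z)],-1)
    return (P@np.linalg.inv(c["view"]).T)[...,:3]
def save(c,name,crop=None,s=1):
    im=c["color"][...,::-1]
    if crop: im=im[crop[1]:crop[3],crop[0]:crop[2]]
    cv2.imwrite("pics/"+name,cv2.resize(im,None,fx=s,fy=s,interpolation=cv2.INTER_CUBIC))
def rel(target_pos,target_R=None):
    s=robot.get_state();r=R.from_quat(s["tool_rot"])
    print("t",s["time"],"shift mm",np.round(r.inv().apply(np.array(target_pos)-s["tool_pos"])*1000,1), "rotvec",None if target_R is None else np.round((r.inv()*target_R).as_rotvec(),4))
E
python3 - <<'E'
from h import *
import pickle
s=robot.get_state();print({k:np.round(v,3) for k,v in s.items()})
d={}
for n in["scene","top"]:
    c=robot.capture(n);save(c,n+"0.png",s=1.5);d[n]=c;print(n,c["K"].round(1).tolist(),np.linalg.inv(c["view"]).round(3).tolist())
pickle.dump(d,open("c0.pkl","wb"))
E
```

```text
pics
{'time': np.float64(0.0), 'joints': array([-1.276,  0.334,  0.04 ,  1.466, -0.013,  1.343, -0.059]), 'qd': array([-0.001,  0.001, -0.001, -0.001,  0.001,  0.   , -0.001]), 'effort': array([-0.0000e+00, -6.5857e+01,  1.3650e+00, -4.0555e+01,  1.7000e-02,
        1.3000e-02,  0.0000e+00]), 'tool_pos': array([0.249, 0.6  , 0.23 ]), 'tool_rot': array([ 0.196,  0.981, -0.001, -0.   ]), 'wrist_force': array([ 0.634, -0.815,  0.414]), 'wrist_torque': array([ 0.024,  0.032, -0.073]), 'width': np.float64(0.086)}
scene [[473.5, 0.0, 261.8], [0.0, 473.5, 197.3], [0.0, 0.0, 1.0]] [[-0.185, 0.567, -0.803, 1.723], [0.983, 0.089, -0.164, 0.229], [-0.022, -0.819, -0.573, 0.955], [0.0, 0.0, 0.0, 1.0]]
top [[360.0, 0.0, 259.4], [0.0, 360.0, 190.0], [0.0, 0.0, 1.0]] [[-0.021, -0.995, 0.097, 0.436], [-0.999, 0.023, 0.023, -0.021], [-0.025, -0.096, -0.995, 1.094], [0.0, 0.0, 0.0, 1.0]]
```

View pics/scene0.png

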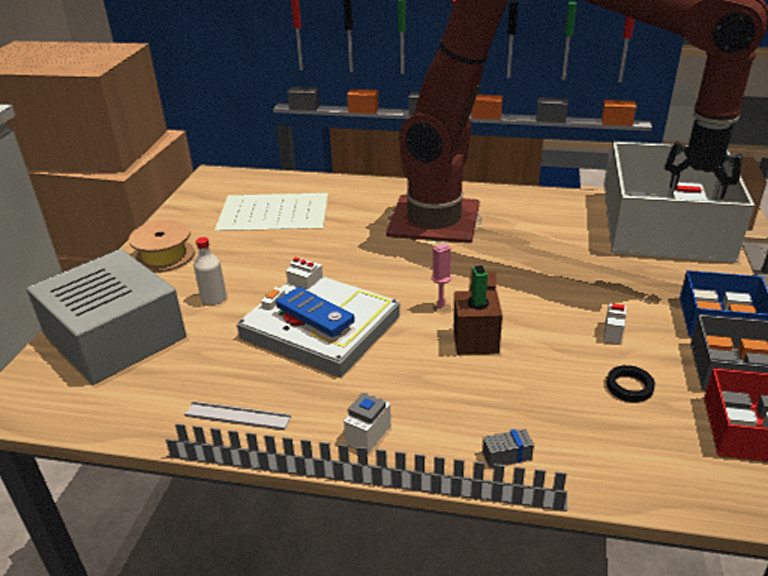

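View pics/top0.png

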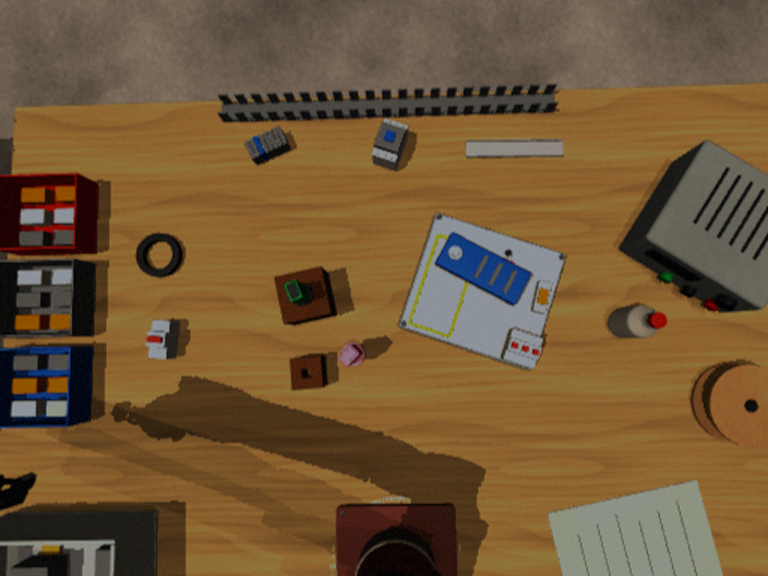

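Candidates: the green screwdriver sits in the larger stand (top view, 1.5x picture: handle (293,290), stand (305,295)). The pink look-alike is at (352,353) and the small stand at (309,371). The blue cover is at (485,268), with its pin at (455,253). Next I'll check this choice in a close crop.

Run:
```python
from h import *
import pickle
d=pickle.load(open("c0.pkl","rb"));c=d["top"]
save(c,"u.png",(260,135,385,255),6); save(c,"s.png",(175,165,265,270),7)
```

```text
(no output)
```

View pics/u.png

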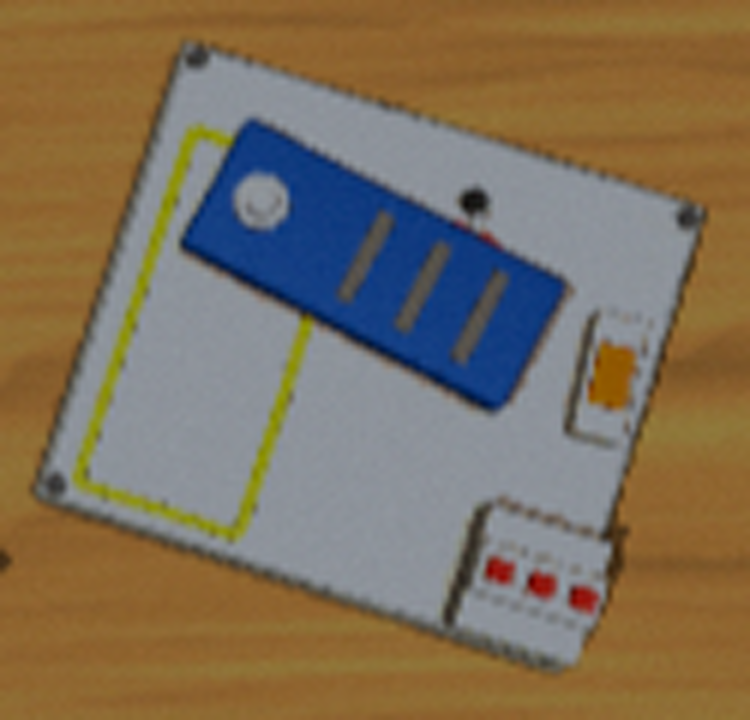

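View pics/s.png

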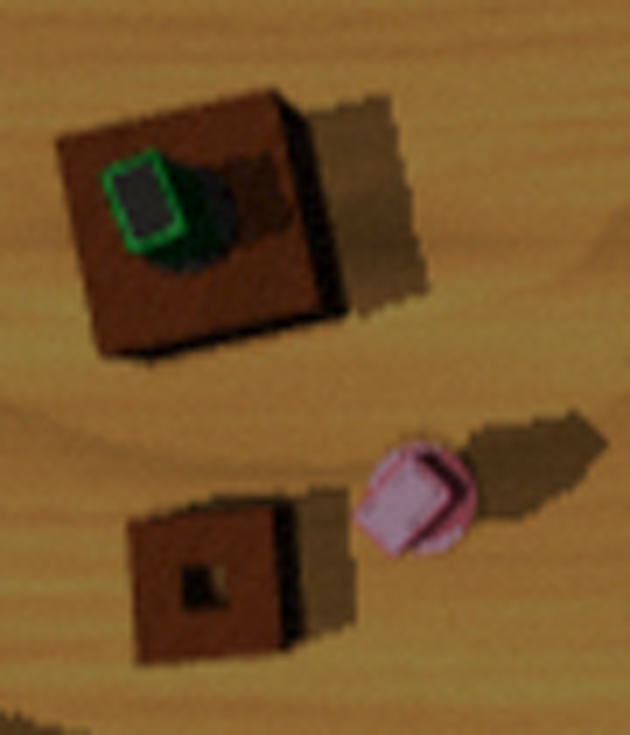

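The crop confirms the choice: a green handle stands in the larger stand, and the pink one stands free beside the small stand. I'll fit poses from the pixels.

Run:
```python
from h import *
import pickle
d=pickle.load(open("c0.pkl","rb"));c=d["top"]
def P(pts,off,s,z): return np.array([px2w(c,off[0]+(u+.5)/s-.5,off[1]+(v+.5)/s-.5,z) for u,v in pts])
U=lambda pts,z:P(pts,(260,135),6,z); S=lambda pts,z:P(pts,(175,165),7,z)
w=np.r_[U([(187,42),(705,210),(40,495),(192,130),(240,535),(80,485),(474,200)],.045),U([(262,200)],.084)][:,:2]
m=np.array([(120,135),(120,-135),(-120,135),(76,116),(-106,34),(-106,116),(85,-25),(45,75)])/1000
mc,wc=m.mean(0),w.mean(0)
H=(m-mc).T@(w-wc); yaw=np.arctan2(H[0,1]-H[1,0],H[0,0]+H[1,1]); Rm=np.array([[np.cos(yaw),-np.sin(yaw)],[np.sin(yaw),np.cos(yaw)]])
t=wc-Rm@mc
print("yaw",yaw,"t",t,"res mm",((w-(m@Rm.T+t))*1000).round(1).tolist())
f=lambda x,y:(Rm@np.array([x,y])/1000+t).round(4)
print("pin",f(45,75),"sel",f(45,-25),"bank",f(-85,-100),"green",f(45,-66))
cc=U([(252,118),(570,285),(497,410),(182,245)],.084)[:,:2];print("cover corners",cc.round(4).tolist(),"dims",np.linalg.norm(np.diff(cc,axis=0),axis=1))
a=(cc[1]+cc[2]-cc[0]-cc[3]); a=Rm.T@a; print("cover heading", np.arctan2(-a[0],-a[1]))
st=S([(57,140),(272,90),(325,308),(105,355)],.1);print("stand",st[:,:2].round(4).tolist(),st.mean(0),[np.degrees(np.arctan2(*(st[i]-st[j])[:2])) for i,j in[(0,1),(3,2),(0,3),(1,2)]])
h=S([(103,175),(155,150),(187,240),(137,256)],.182);print("handle",h.mean(0),h[:,:2].round(4).tolist(),np.degrees(np.arctan2(*(h[1]-h[2])[1::-1])),np.degrees(np.arctan2(*(h[0]-h[3])[1::-1])))
pk=S([(407,505)],.16);print("pink",pk); print("small stand",S([(205,590)],.08))
C=cloud(c);
for n,(u,v) in dict(handle=(195,193),stand=(212,180),pink=(233,237),cover=(320,180),bank=(350,231),smallst=(196,245)).items(): print(n,C[v,u].round(3))
np.savez("unit.npz",Rm=Rm,t=t,yaw=yaw)
s=robot.get_state();print(R.from_quat(s["tool_rot"]).as_matrix().round(3))
```

```text
yaw -0.3413522893825315 t [ 0.52529224 -0.17891473] res mm [[-3.1, -1.1], [-2.7, 4.3], [1.8, -3.8], [0.6, 0.9], [1.0, 0.0], [-0.7, -0.7], [1.2, 0.5], [1.9, -0.0]]
pin [ 0.5928 -0.1233] sel [ 0.5593 -0.2175] bank [ 0.4117 -0.2447] green [ 0.5456 -0.2562]
cover corners [[0.634, -0.1199], [0.5509, -0.2656], [0.4932, -0.2292], [0.5742, -0.0851]] dims [0.16774088 0.06828683 0.16529225]
cover heading 0.173934770426241
stand [[0.5536, 0.2155], [0.5716, 0.1293], [0.4842, 0.109], [0.4675, 0.1965]] [0.5192193  0.16256355 0.1       ] [np.float64(-11.795640070995436), np.float64(-10.775418331380008), np.float64(77.51371456703575), np.float64(76.94706664268183)]
handle [0.51919855 0.16352939 0.182     ] [[0.5306, 0.1791], [0.5394, 0.16], [0.5061, 0.1484], [0.5007, 0.1667]] 19.1819194261983 22.46295453574777
pink [[0.40803452 0.07160107 0.16      ]]
small stand [[0.37355245 0.16091057 0.08      ]]
handle [0.521 0.164 0.183]
stand [0.565 0.134 0.098]
pink [0.407 0.071 0.159]
cover [ 0.559 -0.169  0.086]
bank [ 0.415 -0.243  0.1  ]
smallst [0.384 0.185 0.068]
[[-0.923  0.384 -0.   ]
 [ 0.384  0.923 -0.001]
 [-0.    -0.001 -1.   ]]
```

```bash
cat >> h.py <<'E'
_u=np.load("unit.npz") if __import__("os").path.exists("unit.npz") else None
def uw(x,y,z): 
    p=_u["Rm"]@np.array([x,y])/1000+_u["t"]; return np.r_[p,z/1000]
def arc(th,along,lat,z=67):
    s,c=np.sin(th),np.cos(th); return uw(45-along*s+lat*c,75-along*c-lat*s,z)
E
python3 - <<'E'
from h import *
p=arc(.174,120,76,140);print(p);rel(p)
E
```

```text
[ 0.59979108 -0.26517653  0.14      ]
t 0.1 shift mm [-655.6 -664.2   91.5] rotvec None
```

```bash
python3 -m handwheel '[[0,0,0,-43,-43,0,0],[0,0,0,-86,-86,0,0],[0,0,0,-129,-129,0,0],[0,0,0,-172,-172,0,0],[0,0,0,-215,-215,0,0]]'; python3 -c "
from h import *
print(robot.get_state()['joints'].round(3))
rel(arc(.174,120,76,140),R.from_matrix([[-.923,.384,0],[.384,.923,0],[0,0,-1]]))"
```

```text
time: 0.72
tool_pos: [0.3657, 0.3167, 0.2307]
tool_rot: [0.196, 0.981, -0.001, -0.0]
wrist_force: [0.7, -0.1, 0.9]
width: -0.0001
[-1.004 -0.011  0.197  1.864  0.003  1.289  0.369]
t 0.725 shift mm [-439.5 -447.4   91.3] rotvec [-0.0015 -0.      0.0003]
```

```bash
python3 -m handwheel '[[0,0,0,-43,-43,0,0],[0,0,0,-86,-86,0,0],[0,0,0,-129,-129,0,0],[0,0,0,-172,-172,0,0],[0,0,0,-215,-215,0,0]]';python3 -m handwheel '[[0,0,0,-43,-43,0,0],[0,0,0,-86,-86,0,0],[0,0,0,-129,-129,0,0],[0,0,0,-172,-172,0,0],[0,0,0,-215,-215,50,0]]'; python3 -c "
from h import *
print(robot.get_state()['joints'].round(3))
rel(arc(.174,120,76,140),R.from_matrix([[-.923,.384,0],[.384,.923,0],[0,0,-1]]))"
```

```text
time: 1.35
tool_pos: [0.482, 0.0338, 0.231]
tool_rot: [0.196, 0.981, -0.001, -0.0]
wrist_force: [0.3, 0.9, 0.4]
width: -0.0001
time: 1.98
tool_pos: [0.5955, -0.2387, 0.1933]
tool_rot: [0.196, 0.981, -0.001, 0.002]
wrist_force: [0.5, 1.4, 0.4]
width: -0.0002
[-0.27   0.407  0.767  1.573 -0.291  1.274  1.718]
t 1.975 shift mm [-13.8 -22.8  53.4] rotvec [-0.0009  0.0053  0.0006]
```

```bash
python3 -m handwheel '[[0,0,0,-14,-23,40,0],[0,0,0,-14,-23,85,0],[0,0,0,-14,-23,120,0],[0,0,0,-14,-23,126,0],[0,0,0,-14,-23,126,0]]'; python3 -c "
from h import *
c=robot.capture('top');save(c,'top1.png',(240,110,400,270),4)
c=robot.capture('scene');save(c,'sc1.png',(140,140,300,260),5)
for th in [.174,.5,.9,1.2,1.4,1.57]: rel(arc(th,120,49),R.from_matrix([[-.923,.384,0],[.384,.923,0],[0,0,-1]]))"
```

```text
time: 2.6
tool_pos: [0.6005, -0.2658, 0.0681]
tool_rot: [0.196, 0.981, -0.001, 0.003]
wrist_force: [0.6, 0.6, 0.3]
width: 0.0002
t 2.7 shift mm [28.4  3.5  2. ] rotvec [-0.0007  0.0077  0.0007]
t 2.7 shift mm [70.3 -0.8  1.7] rotvec [-0.0007  0.0077  0.0007]
t 2.7 shift mm [120.   12.5   1.3] rotvec [-0.0007  0.0077  0.0007]
t 2.7 shift mm [151.8  34.7   1. ] rotvec [-0.0007  0.0077  0.0007]
t 2.7 shift mm [168.7  54.3   0.9] rotvec [-0.0007  0.0077  0.0007]
t 2.7 shift mm [179.7  73.3   0.8] rotvec [-0.0007  0.0077  0.0007]
```

View pics/top1.png

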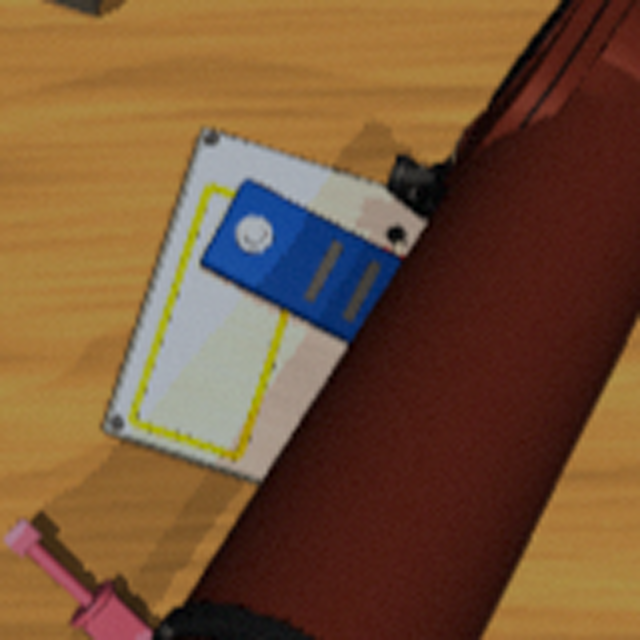

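View pics/sc1.png

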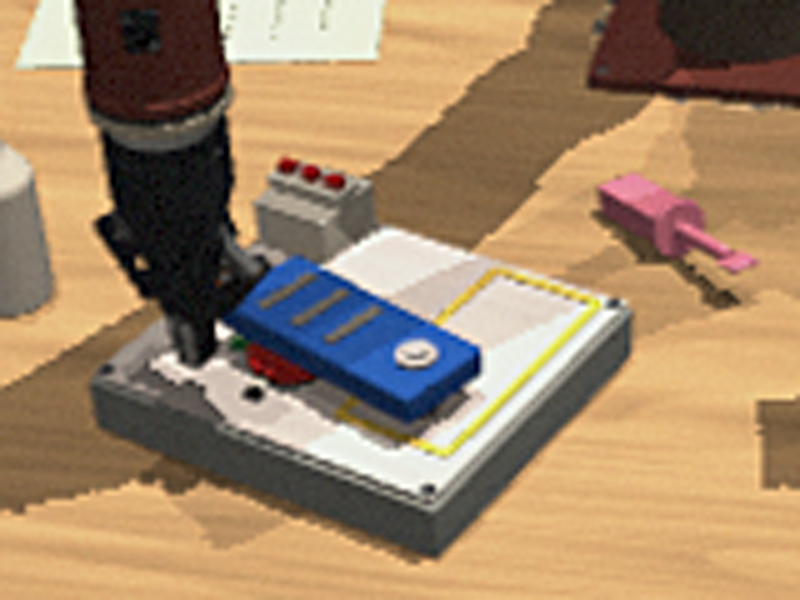

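```bash
python3 -m handwheel '[[0,0,0,30,2,1,0],[0,0,0,50,0,1,0],[0,0,0,70,-1,1,0],[0,0,0,88,3,1,0],[0,0,0,105,8,1,0]]'; python3 -c "
from h import *
c=robot.capture('scene');save(c,'sc2.png',(140,140,300,260),5)
for th in [1,1.2,1.4,1.57]: rel(arc(th,120,49),R.from_matrix([[-.923,.384,0],[.384,.923,0],[0,0,-1]]))"
```

```text
time: 3.32
tool_pos: [0.5083, -0.2188, 0.0694]
tool_rot: [0.196, 0.981, -0.001, 0.006]
wrist_force: [1.8, -1.1, 0.1]
width: -0.0001
t 3.375 shift mm [25.3 10.1  1.6] rotvec [0.0012 0.0093 0.0006]
t 3.375 shift mm [45.8 25.9  1.5] rotvec [0.0012 0.0093 0.0006]
t 3.375 shift mm [62.7 45.6  1.3] rotvec [0.0012 0.0093 0.0006]
t 3.375 shift mm [73.7 64.6  1.2] rotvec [0.0012 0.0093 0.0006]
```

View pics/sc2.png

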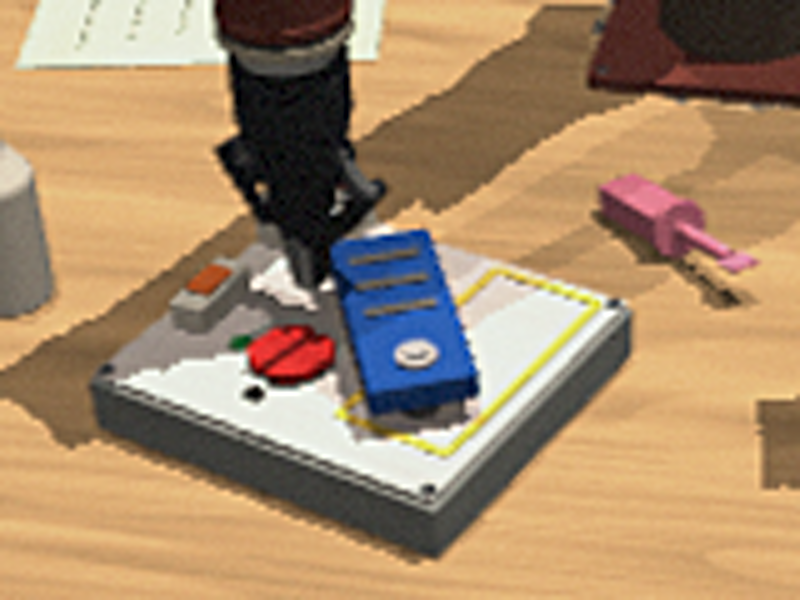

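```bash
python3 -m handwheel '[[0,0,0,16,5,2,0],[0,0,0,30,13,2,0],[0,0,0,43,24,2,0],[0,0,0,55,36,2,0],[0,0,0,63,46,2,0]]'; python3 -m handwheel '[[0,0,0,4,6,0,0],[0,0,0,7,12,0,0],[0,0,0,8,15,0,0],[0,0,0,8,15,0,0]]'; python3 -c "
from h import *
c=robot.capture('scene');save(c,'sc3.png',(140,140,300,260),5)
c=robot.capture('top');save(c,'top3.png',(240,110,400,270),4)
for th in [1.4,1.57]: rel(arc(th,120,49),R.from_matrix([[-.923,.384,0],[.384,.923,0],[0,0,-1]]))"
```

```text
time: 4.0
tool_pos: [0.4663, -0.1501, 0.0669]
tool_rot: [0.195, 0.981, -0.0, 0.005]
wrist_force: [0.8, -1.2, -0.6]
width: -0.0
time: 4.5
tool_pos: [0.4647, -0.133, 0.0668]
tool_rot: [0.195, 0.981, -0.0, 0.005]
wrist_force: [0.1, 0.3, 0.0]
width: 0.0001
t 4.6 shift mm [ -8.4 -16.   -0.2] rotvec [0.0017 0.01   0.0006]
t 4.6 shift mm [ 2.7  3.1 -0.3] rotvec [0.0017 0.01   0.0006]
```

View pics/sc3.png

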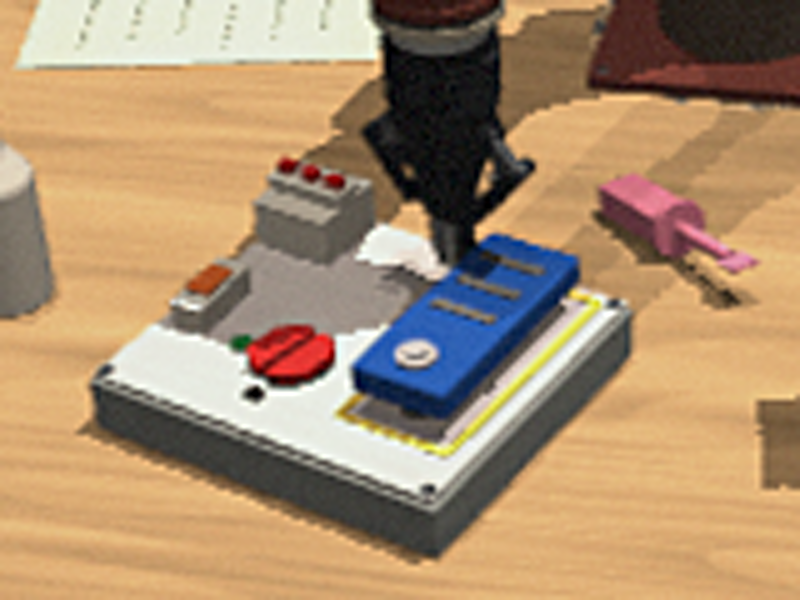

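View pics/top3.png

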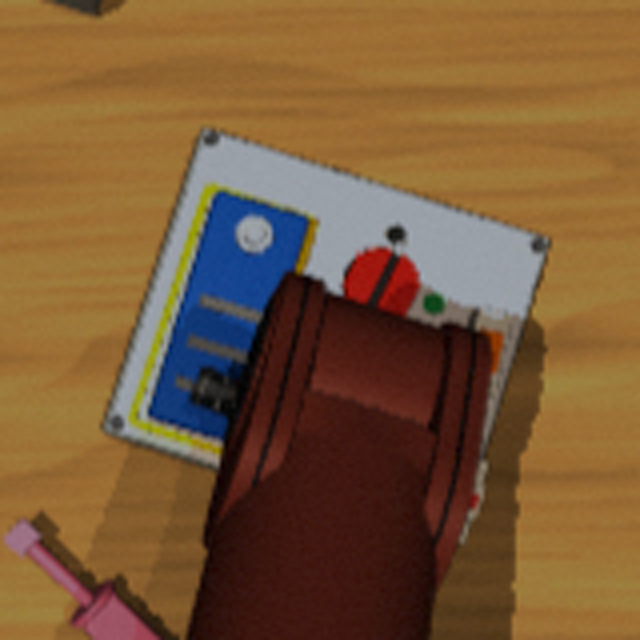

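```bash
python3 -c "
from h import *
c=robot.capture('top')
P=lambda u,v,z:px2w(c,240+(u+.5)/4-.5,110+(v+.5)/4-.5,z)[:2]
for a,b in [((215,192),(150,413)),((218,200),(153,405))]:
  d=_u['Rm'].T@(P(*b,.084)-P(*a,.084)); print(np.arctan2(-d[0],-d[1]),d)
K=c['color'];import numpy as np
m=(K[...,2]>90)&(K[...,0]<60)&(K[...,2].astype(int)>K[...,1]+40);print(m.sum())
"
```

```text
Traceback (most recent call last):
NameError: name '_u' is not defined
```

Before measuring, I'll back off away from the cover and rise.

```bash
python3 -m handwheel '[[0,0,0,0,-20,0,0],[0,0,0,0,-25,-30,0],[0,0,0,0,-25,-90,0],[0,0,0,0,-25,-150,0],[0,0,0,0,10,-165,0]]'; python3 -m handwheel '[[0,0,0,40,45,0,85],[0,0,0,40,90,0,85],[0,0,0,40,140,0,85],[0,0,0,40,190,0,85],[0,0,0,20,240,0,85]]'
python3 - <<'E'
from h import *
import h
c=robot.capture('top');save(c,'top4.png',(255,120,395,260),5);save(c,'top4s.png',(170,150,290,260),6)
c2=robot.capture('scene');save(c2,'sc4.png',(250,120,400,260),5)
print(robot.get_state()['joints'].round(2))
E
```

```text
time: 5.28
tool_pos: [0.468, -0.1261, 0.2358]
tool_rot: [0.198, 0.98, 0.001, 0.008]
wrist_force: [0.5, -0.4, 0.2]
width: -0.0
time: 5.9
tool_pos: [0.543, 0.1048, 0.2369]
tool_rot: [0.198, 0.98, 0.002, 0.008]
wrist_force: [0.5, -0.6, -0.1]
width: 0.0844
[-0.79  0.13  0.56  1.73 -0.07  1.29  0.96]
```

View pics/top4.png

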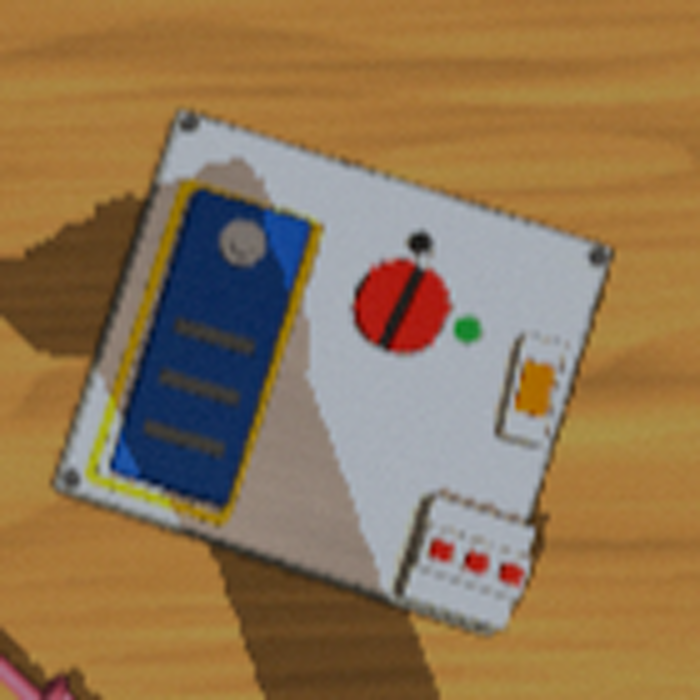

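View pics/top4s.png

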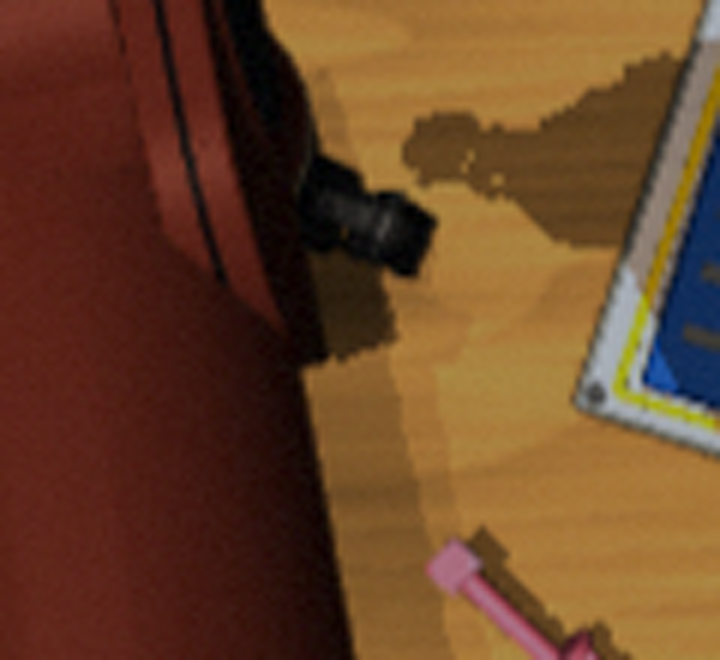

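View pics/sc4.png

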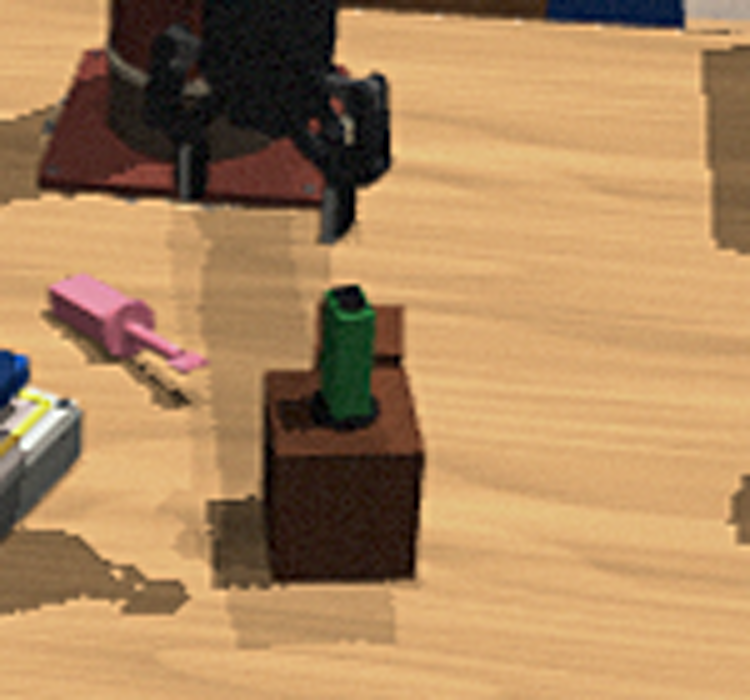

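Run:
```python
from h import *
import h
c=robot.capture('top')
P=lambda u,v,z:px2w(c,255+(u+.5)/5-.5,120+(v+.5)/5-.5,z)[:2]
Rm=h._u['Rm']
cor=[P(*q,.084) for q in [(192,190),(312,222),(225,510),(110,470)]]
for a,b in [(0,3),(1,2)]:
  d=Rm.T@(cor[b]-cor[a]); print("cover",np.arctan2(-d[0],-d[1]),np.linalg.norm(d))
a,b=P(385,346,.055),P(421,268,.055); d=Rm.T@(b-a); print("sel",np.arctan2(-d[1],d[0]),np.linalg.norm(d),"centre",(a+b)/2,P(402,306,.055), "pred",uw(45,-25,55))
dw=b-a;print("slot world deg",np.degrees(np.arctan2(dw[1],dw[0])))
tx=np.radians(200.8);RT=R.from_matrix(np.array([[np.cos(tx),np.sin(tx),0],[np.sin(tx),-np.cos(tx),0],[0,0,-1]]))
rel([.520,.1635,.237],RT)
w=robot.capture('wrist');save(w,'w4.png',None,1.5);print(w['mount'].round(3),w['K'].round(1))
```

```text
cover 1.5399364916365847 0.16547139365531863
cover 1.5541052354262024 0.17001496358148258
sel 0.12472910042184823 0.05026170694158489 centre [ 0.55872171 -0.21714181] [ 0.55927639 -0.21656975] pred [ 0.55932683 -0.21753657  0.055     ]
slot world deg -26.704496545382717
t 6.05 shift mm [44.1 44.9 -2.1] rotvec [-0.0031  0.015  -0.7588]
[[-0.001 -0.949 -0.314  0.08 ]
 [ 1.    -0.    -0.001  0.001]
 [ 0.    -0.314  0.949 -0.142]
 [ 0.     0.     0.     1.   ]] [[297.3   0.  256.4]
 [  0.  297.3 190.1]
 [  0.    0.    1. ]]
```

View pics/w4.png

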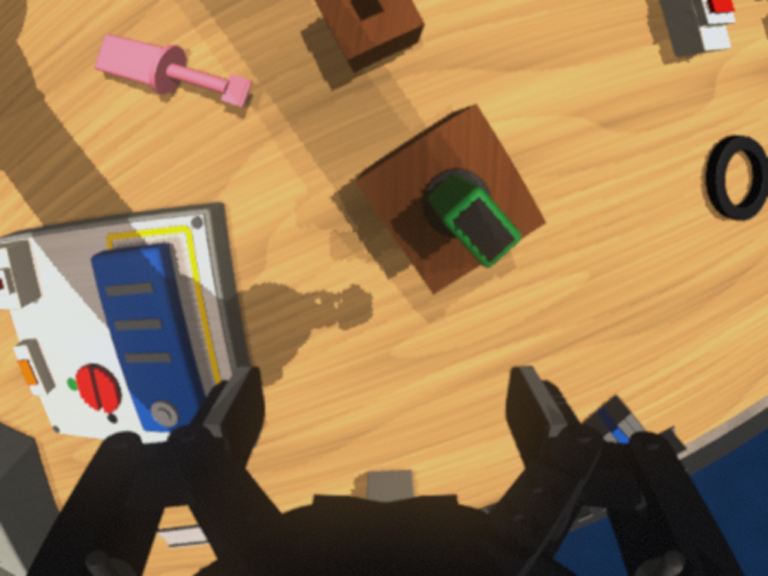

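```bash
python3 -m handwheel '[[0,0,-0.15,9,9,0,85],[0,0.003,-0.31,18,18,0,85],[0,0.006,-0.46,27,27,0,85],[-0.001,0.009,-0.61,36,36,0,85],[-0.003,0.015,-0.76,44,45,0,85]]';  python3 - <<'E'
from h import *
tx=np.radians(200.8);RT=R.from_matrix(np.array([[np.cos(tx),np.sin(tx),0],[np.sin(tx),-np.cos(tx),0],[0,0,-1]]))
rel([.520,.1635,.125],RT)
w=robot.capture('wrist');save(w,'w5.png',None,1.5)
c2=robot.capture('scene');save(c2,'sc5.png',(250,120,400,260),5)
E
```

```text
time: 6.72
tool_pos: [0.5193, 0.1605, 0.2358]
tool_rot: [-0.181, 0.983, 0.0, 0.0]
wrist_force: [-0.2, -0.2, 0.0]
width: 0.0846
t 6.725 shift mm [ -1.7   2.5 110.8] rotvec [0.0006 0.0005 0.002 ]
```

View pics/w5.png

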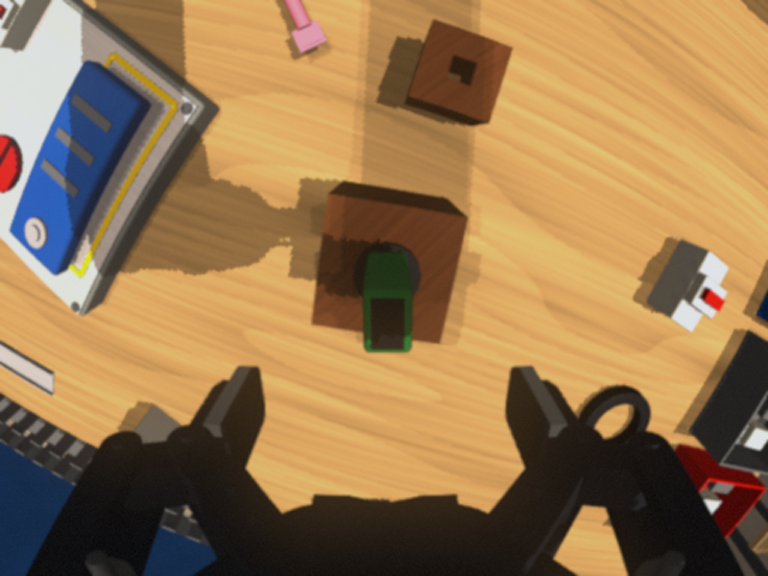

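View pics/sc5.png

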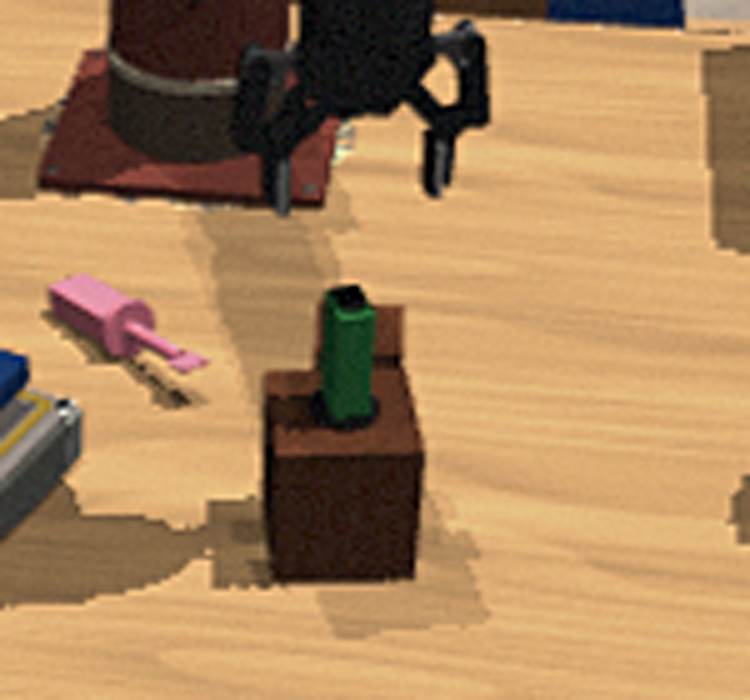

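```bash
cat >> h.py <<'E'
def wpx(w,u,v,s,z):
    """wrist pixel -> world on plane z ; s state"""
    K=w["K"];dx,dy=u-K[0,2],v-K[1,2];r=np.hypot(dx,dy);th=r/K[0,0]
    d=np.r_[np.sin(th)*np.array([dx,dy])/r,np.cos(th)]
    M=w["mount"];Rt=R.from_quat(s["tool_rot"]).as_matrix()
    o=s["tool_pos"]+Rt@M[:3,3];dw=Rt@M[:3,:3]@d
    return o+dw*(z-o[2])/dw[2]
E
python3 - <<'E'
from h import *
s=robot.get_state();w=robot.capture('wrist')
q=np.array([wpx(w,(u+.5)/1.5-.5,(v+.5)/1.5-.5,s,.182) for u,v in [(370,300),(407,300),(365,351),(411,351)]])
print(q.round(4),q.mean(0));rel(q.mean(0));rel([.52,.163,.125])
h=np.array([wpx(w,(u+.5)/1.5-.5,(v+.5)/1.5-.5,s,.1) for u,v in [(327,194),(467,216),(440,342),(313,323)]]);print(h.round(4),h.mean(0))
E
```

```text
[[0.5139 0.1524 0.182 ]
 [0.5077 0.1686 0.182 ]
 [0.5398 0.1593 0.182 ]
 [0.5318 0.1804 0.182 ]] [0.52331154 0.16520552 0.182     ]
t 6.875 shift mm [-5.1  2.8 53.6] rotvec None
t 6.875 shift mm [ -1.2   1.9 110.6] rotvec None
[[0.4866 0.1108 0.1   ]
 [0.468  0.1984 0.1   ]
 [0.555  0.2164 0.1   ]
 [0.5727 0.1298 0.1   ]] [0.52057435 0.16383762 0.1       ]
```

```bash
python3 -m handwheel '[[0,0,0,-2,2.5,40,85],[0,0,0,-2,2.5,80,85],[0,0,0,-2,2.5,111,85],[0,0,0,-2,2.5,111,85]]'; python3 -m handwheel '[[0,0,0,0,0,0,0],[0,0,0,0,0,0,0],[0,0,0,0,0,0,0],[0,0,0,0,0,0,0]]'
python3 - <<'E'
from h import *
s=robot.get_state();print(s['tool_pos'],s['joints'].round(2))
w=robot.capture('wrist');save(w,'w6.png',None,1.5)
E
```

```text
time: 7.38
tool_pos: [0.5193, 0.162, 0.1229]
tool_rot: [-0.176, 0.984, -0.001, -0.002]
wrist_force: [0.2, 0.3, 0.8]
width: 0.0846
time: 7.88
tool_pos: [0.5198, 0.1622, 0.1239]
tool_rot: [-0.176, 0.984, -0.0, -0.001]
wrist_force: [-0.5, -1.4, 4.7]
width: 0.0234
[0.51979187 0.16223267 0.12386244] [-0.79  0.21  0.46  1.87 -0.11  1.08  1.64]
```

View pics/w6.png

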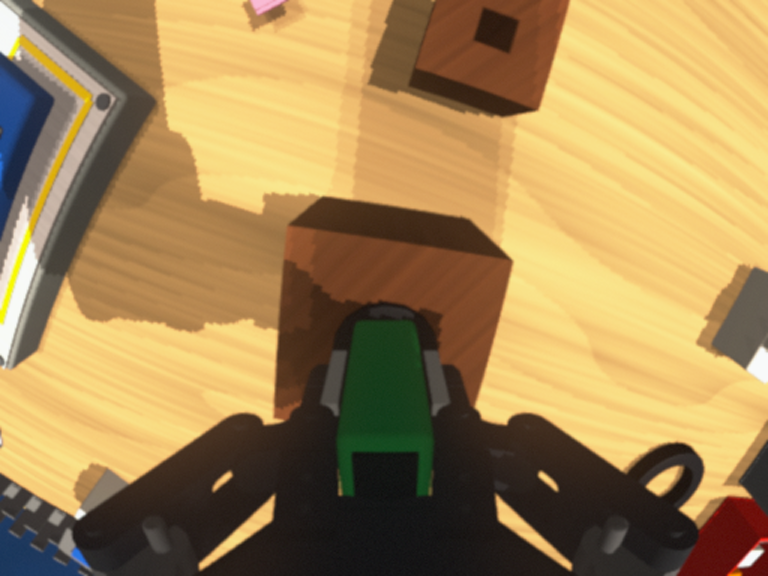

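```bash
python3 -m handwheel '[[0,0,0,0,0,-30,0],[0,0,0,0,0,-80,0],[0,0,0,0,0,-118,0],[0,0,0,0,0,-118,0]]'
python3 - <<'E'
from h import *
s=robot.get_state();m=R.from_quat(s['tool_rot']).as_matrix();print(m.round(3),np.degrees(np.arctan2(m[1,0],m[0,0])),s['width'])
def RT(deg):
    tx=np.radians(deg);return R.from_matrix(np.array([[np.cos(tx),np.sin(tx),0],[np.sin(tx),-np.cos(tx),0],[0,0,-1]]))
rel([.559,-.2174,.24],RT(153.3))
c=robot.capture('scene');save(c,'sc7.png',(250,80,400,240),4)
E
```

```text
time: 8.43
tool_pos: [0.5214, 0.1628, 0.2447]
tool_rot: [-0.176, 0.984, 0.0, 0.001]
wrist_force: [-0.4, 0.8, -3.2]
width: 0.0234
[[-0.938 -0.347  0.003]
 [-0.347  0.938  0.001]
 [-0.003  0.    -1.   ]] -159.70971095657936 0.02344831368606835
t 8.425 shift mm [  96.6 -369.6    4.3] rotvec [0.0016 0.0026 0.8201]
```

View pics/sc7.png

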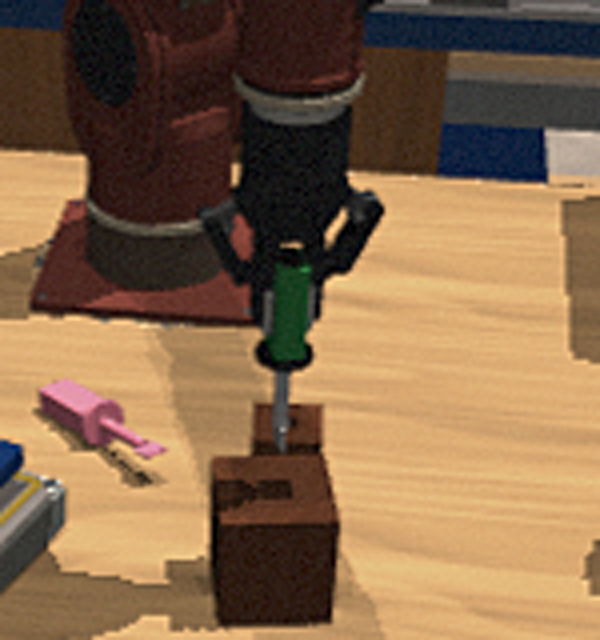

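```bash
python3 -m handwheel '[[0,0,0.1,14,-50,0,0],[0,0,0.2,28,-105,0,0],[0,0,0.3,42,-160,0,0],[0,0,0.4,56,-215,0,0],[0,0,0.5,70,-270,0,0]]'
python3 - <<'E'
from h import *
def RT(deg):
    tx=np.radians(deg);return R.from_matrix(np.array([[np.cos(tx),np.sin(tx),0],[np.sin(tx),-np.cos(tx),0],[0,0,-1]]))
rel([.559,-.2174,.24],RT(153.3)); print(robot.get_state()['joints'].round(2))
E
```

```text
time: 9.1
tool_pos: [0.5475, -0.1164, 0.241]
tool_rot: [0.074, 0.997, -0.0, -0.001]
wrist_force: [0.6, 0.1, -1.8]
width: 0.0232
t 9.1 shift mm [-26.3 -98.2   1. ] rotvec [-0.0005 -0.0022  0.3174]
[-0.51  0.16  0.72  1.7  -0.11  1.32  1.66]
```

```bash
python3 -m handwheel '[[0,0,0.08,-6,-25,0,0],[0,0,0.16,-13,-50,0,0],[0,0,0.24,-20,-75,0,0],[0,0,0.317,-26,-98,0,0],[0,-0.002,0.317,-26,-98,1,0]]'
python3 - <<'E'
from h import *
def RT(deg):
    tx=np.radians(deg);return R.from_matrix(np.array([[np.cos(tx),np.sin(tx),0],[np.sin(tx),-np.cos(tx),0],[0,0,-1]]))
rel([.559,-.2174,.24],RT(153.3)); print(robot.get_state()['joints'].round(2))
w=robot.capture('wrist');save(w,'w8.png',None,1.5);save(w,'w8c.png',(190,120,330,230),5.5)
c=robot.capture('scene');save(c,'sc8.png',(150,100,300,250),4)
E
```

```text
time: 9.72
tool_pos: [0.5585, -0.2191, 0.2395]
tool_rot: [0.233, 0.973, -0.001, -0.0]
wrist_force: [0.4, -0.6, -1.8]
width: 0.0235
t 9.725 shift mm [ 0.3  1.7 -0.5] rotvec [-0.0019 -0.0004 -0.0038]
[-0.37  0.28  0.82  1.61 -0.21  1.34  1.58]
```

View pics/w8.png

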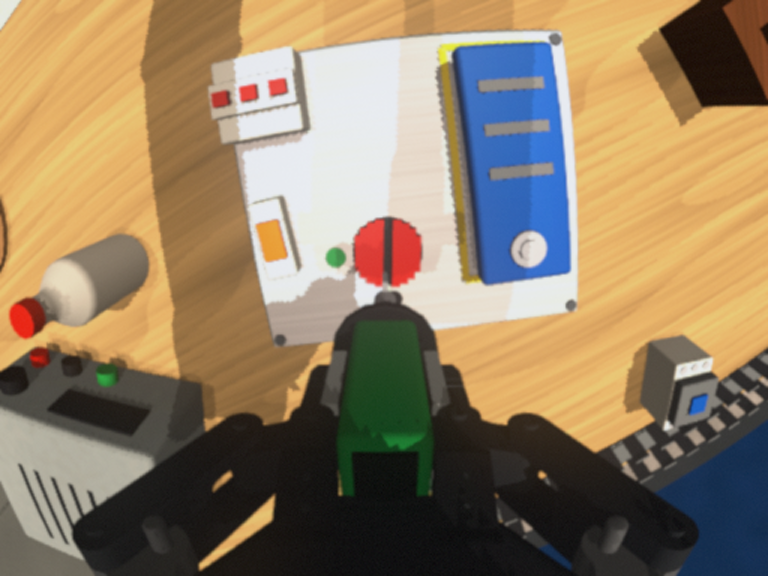

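View pics/sc8.png

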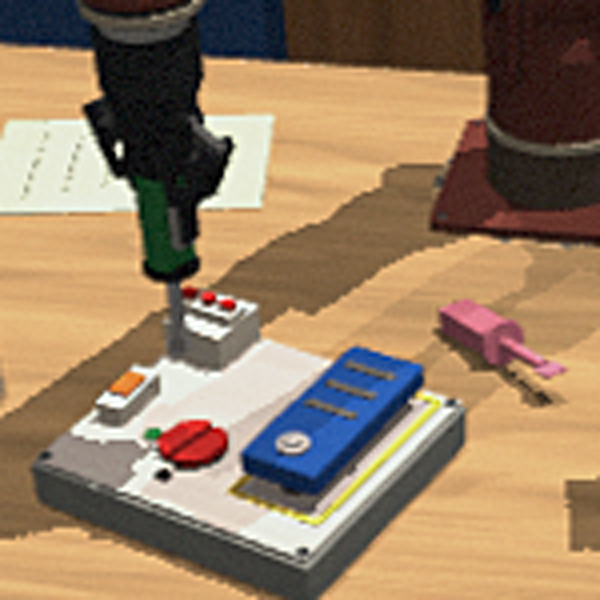

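View pics/w8c.png

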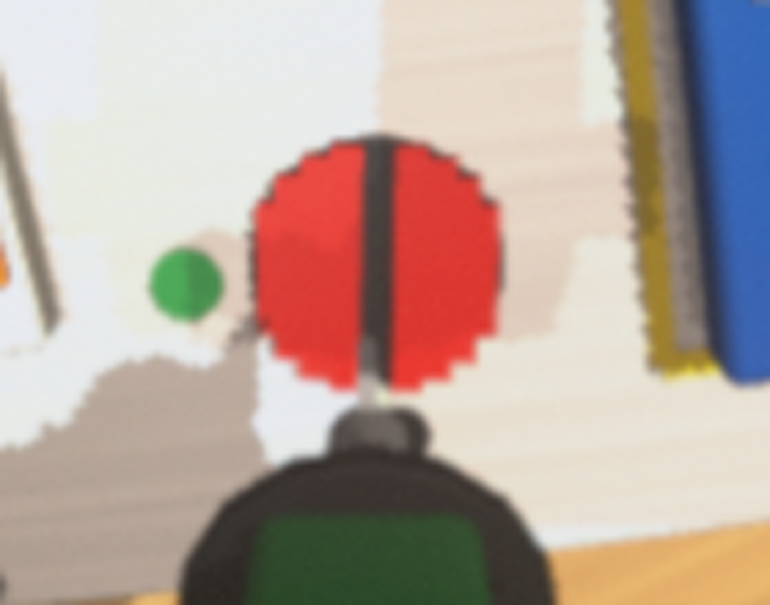

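Run:
```python
from h import *
s=robot.get_state();w=robot.capture('wrist')
for u,v in [(388,251)]:
    p=wpx(w,(u+.5)/1.5-.5,(v+.5)/1.5-.5,s,.055);print(p);rel(p)
a,b=[wpx(w,(u+.5)/1.5-.5,(v+.5)/1.5-.5,s,.055) for u,v in [(389,219),(388,284)]];print(np.degrees(np.arctan2(*(b-a)[1::-1])),np.linalg.norm(a-b))
# expected tip in wrist px
M=w['mount'];
for L in (0.0,.05,.08,.1019):
    q=np.linalg.inv(M)@np.array([0,0,L,1]);th=np.arctan2(np.hypot(*q[:2]),q[2]);e=q[:2]/np.hypot(*q[:2]);print(L,(w['K'][:2,2]+297.3*th*e))
```

```text
[ 0.55995539 -0.21415766  0.055     ]
t 9.875 shift mm [ -0.2   2.3 184.6] rotvec None
-27.415729104275965 0.05063662144348563
0.0 [255.40697885 248.25430585]
0.05 [255.64587168 213.05977402]
0.08 [255.74638488 198.48696086]
0.1019 [255.80629489 189.86452828]
```

```bash
python3 -m handwheel '[[0,0,0,0,1.3,30,0],[0,0,0,0,1.3,55,0],[0,0,0,0,1.3,72,0],[0,0,0,0,1.3,72,0]]'
python3 - <<'E'
from h import *
s=robot.get_state();w=robot.capture('wrist');save(w,'w9c.png',(205,130,310,220),7)
m=R.from_quat(s['tool_rot']).as_matrix();print(np.degrees(np.arctan2(m[1,0],m[0,0])),m[:,2])
c=robot.capture('scene');save(c,'sc9.png',(170,160,240,230),8)
E
```

```text
time: 10.38
tool_pos: [0.559, -0.2141, 0.1666]
tool_rot: [0.23, 0.973, 0.0, -0.001]
wrist_force: [-0.3, -0.1, -1.8]
width: 0.0234
153.45957478802626 [-2.85888736e-03  8.33985727e-04 -9.99995566e-01]
```

View pics/w9c.png

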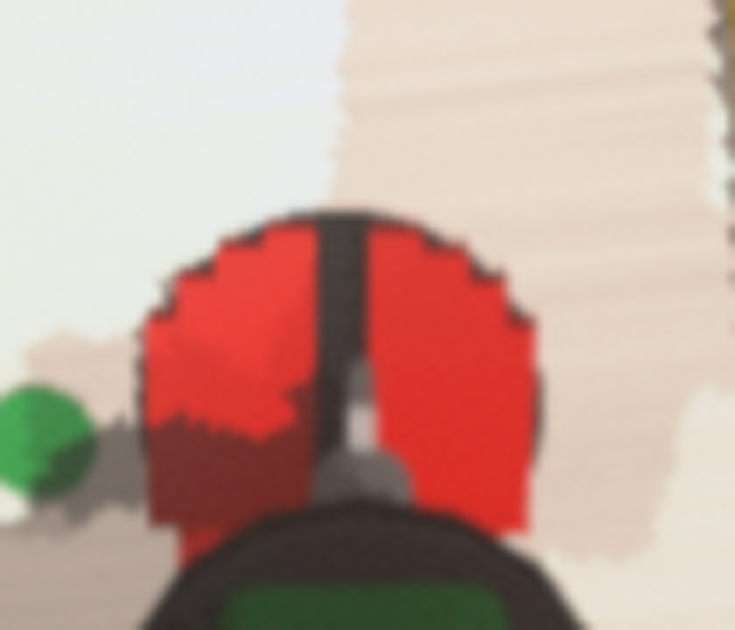

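View pics/sc9.png

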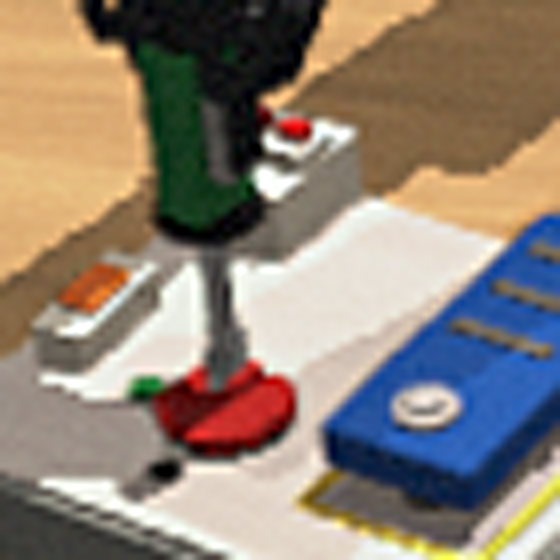

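```bash
python3 -m handwheel '[[0,0,0,0,-2.2,0,0],[0,0,0,0,-2.2,3,0],[0,0,0,0,-2.2,9,0],[0,0,0,0,-2.2,14,0],[0,0,0,0,-2.2,14,0]]'
python3 - <<'E'
from h import *
s=robot.get_state();w=robot.capture('wrist');save(w,'w10c.png',(205,130,310,220),7)
c=robot.capture('scene');save(c,'sc10.png',(170,160,240,230),8)
E
```

```text
time: 11.1
tool_pos: [0.5585, -0.2167, 0.1537]
tool_rot: [0.23, 0.973, -0.0, -0.001]
wrist_force: [0.4, -0.9, -1.9]
width: 0.0235
```

View pics/w10c.png

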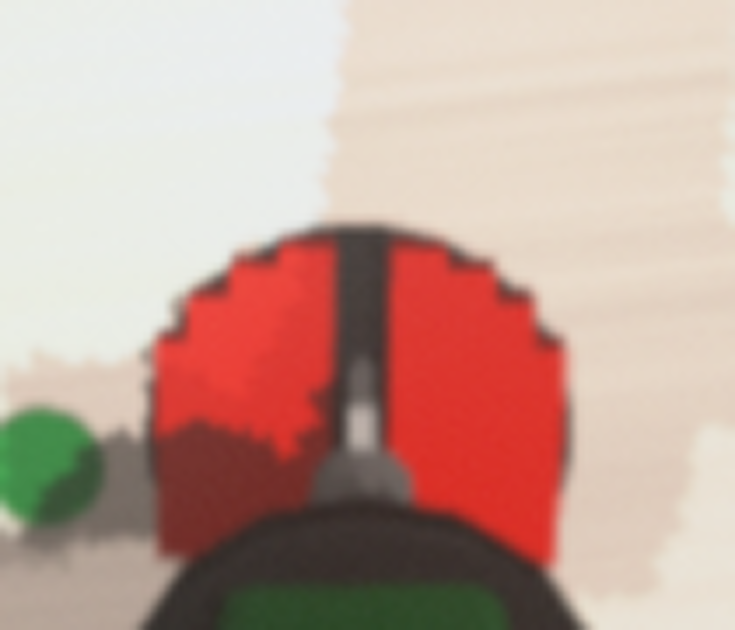

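View pics/sc10.png

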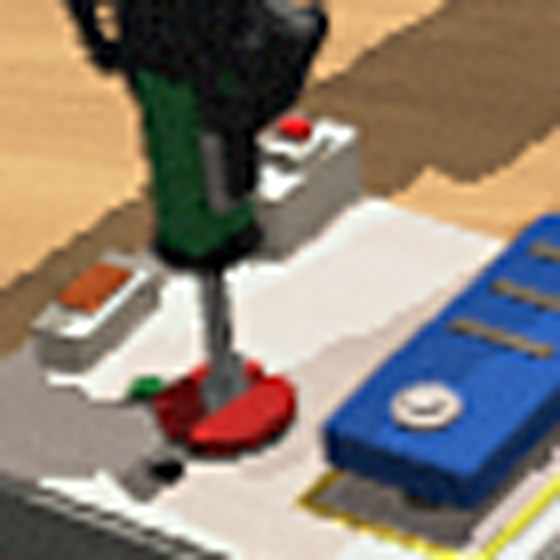

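The blade (col 360) sits centred in the slot (337–388). I'll lower it a bit more, then turn it.

```bash
python3 -m handwheel '[[0,0,0,0,0,2.5,0],[0,0,0,0,0,3,0]]';  python3 -m handwheel '[[0,0,0.16,0,0,0,0],[0,0,0.32,0,0,0,0],[0,0,0.48,0,0,0,0],[0,0,0.64,0,0,0,0],[0,0,0.8,0,0,0,0]]'
python3 - <<'E'
from h import *
s=robot.get_state();w=robot.capture('wrist');save(w,'w11c.png',(175,130,340,240),4.5)
m=R.from_quat(s['tool_rot']).as_matrix();print(np.degrees(np.arctan2(m[1,0],m[0,0])),m[:,2],s['joints'].round(2),s['wrist_torque'])
E
```

```text
time: 11.45
tool_pos: [0.5588, -0.2169, 0.1511]
tool_rot: [0.23, 0.973, -0.0, -0.0]
wrist_force: [0.2, 0.7, -1.8]
width: 0.0234
time: 12.08
tool_pos: [0.5599, -0.2162, 0.1513]
tool_rot: [0.592, 0.806, 0.001, 0.0]
wrist_force: [3.6, 1.2, -3.5]
width: 0.0235
107.33499560807975 [ 1.41767515e-03  5.23368175e-04 -9.99998858e-01] [-0.45  0.41  0.95  1.73 -0.36  1.19  0.9 ] [ 0.34993715 -1.13497629  0.04281354]
```

View pics/w11c.png

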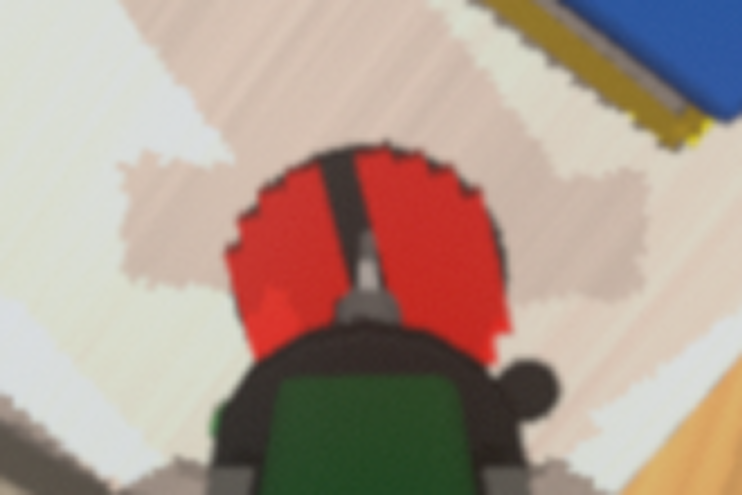

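```bash
python3 -m handwheel '[[0,0,0.16,0,-1,0,0],[0,0,0.32,0,-1,0,0],[0,0,0.48,0,-1,0,0],[0,0,0.64,0,-1,0,0],[0,0,0.8,0,-1,0,0]]'; python3 -m handwheel '[[0,0,0,0,0,0,0],[0,0,0,0,0,0,0]]'
python3 - <<'E'
from h import *
s=robot.get_state();w=robot.capture('wrist');save(w,'w12c.png',(175,130,340,240),4.5)
c=robot.capture('scene');save(c,'sc12.png',(170,160,240,230),8)
m=R.from_quat(s['tool_rot']).as_matrix();print(np.degrees(np.arctan2(m[1,0],m[0,0])),m[:,2],s['joints'].round(2),s['wrist_torque'])
E
```

```text
time: 12.75
tool_pos: [0.5609, -0.2162, 0.1519]
tool_rot: [0.862, 0.507, 0.002, 0.001]
wrist_force: [6.1, -1.2, -3.5]
width: 0.0239
time: 13.0
tool_pos: [0.5613, -0.2161, 0.152]
tool_rot: [0.861, 0.509, 0.002, 0.002]
wrist_force: [2.9, 0.0, -2.2]
width: 0.0231
61.209424037723565 [ 5.75106203e-03 -5.64668353e-04 -9.99983303e-01] [-0.57  0.5   1.14  1.73 -0.48  1.22  0.19] [-0.04268436 -0.90463957  0.04060807]
```

View pics/w12c.png

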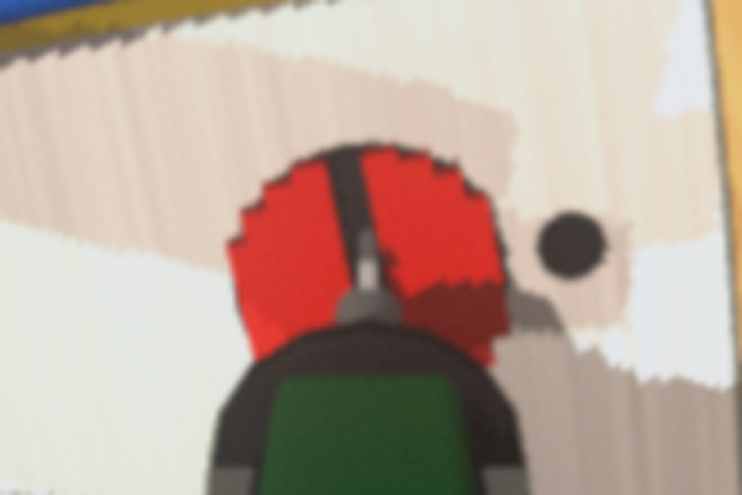

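View pics/sc12.png

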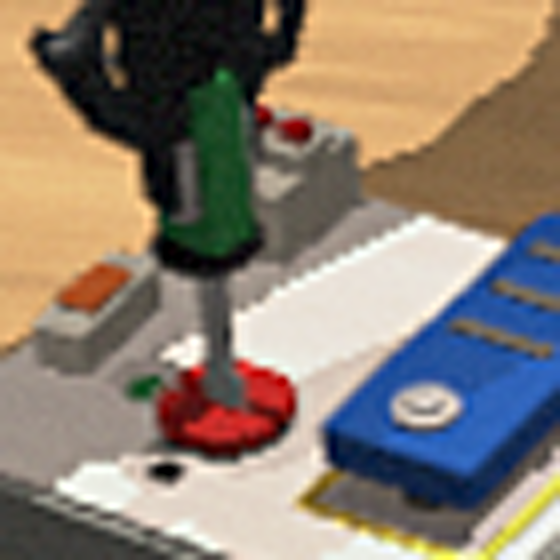

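```bash
python3 -m handwheel '[[0,0,-0.1,0,0,0,0],[0,0,-0.12,0,0,0,0],[0,0,-0.12,0,0,-8,0],[0,0,-0.12,0,0,-35,0],[0,0,-0.12,0,0,-90,0]]'
python3 - <<'E'
from h import *
s=robot.get_state();w=robot.capture('wrist');save(w,'w13.png',(135,80,380,290),3)
def RT(deg):
    tx=np.radians(deg);return R.from_matrix(np.array([[np.cos(tx),np.sin(tx),0],[np.sin(tx),-np.cos(tx),0],[0,0,-1]]))
rel([.5198,.1622,.245],RT(200.29));print(s['joints'].round(2),s['width'])
E
```

```text
time: 13.72
tool_pos: [0.5595, -0.2155, 0.2419]
tool_rot: [0.829, 0.559, 0.001, 0.0]
wrist_force: [1.7, -0.5, -2.1]
width: 0.0231
t 13.775 shift mm [ 336.3 -182.5    3.7] rotvec [ 0.0082  0.0121 -2.3114]
[-0.6   0.4   1.18  1.62 -0.38  1.37  0.24] 0.02314804225786455
```

View pics/w13.png

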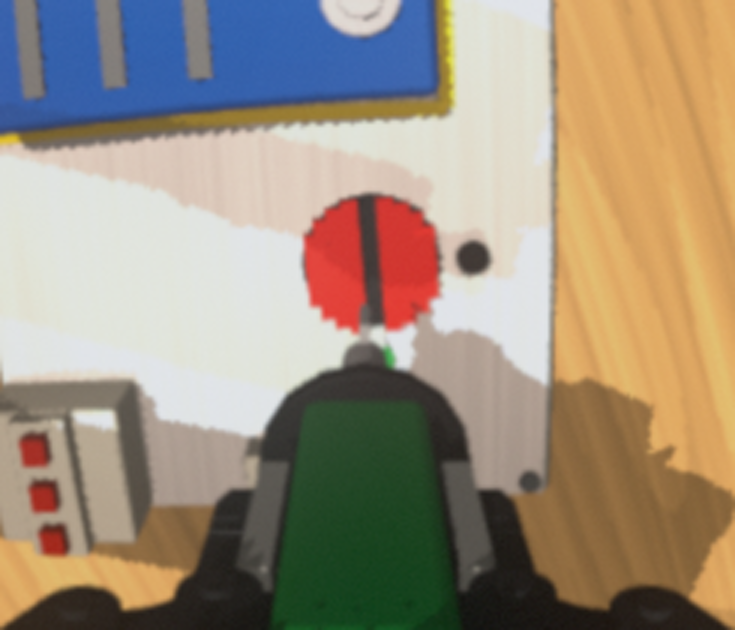

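```bash
python3 -m handwheel '[[0,0,-0.16,25,-13,-2,0],[0,0,-0.32,50,-27,-2,0],[0,0,-0.48,80,-43,-2,0],[0,0,-0.64,110,-60,-2,0],[0,0,-0.8,140,-76,-2,0]]'
cat >> h.py <<'E'
def RT(deg):
    tx=np.radians(deg);return R.from_matrix(np.array([[np.cos(tx),np.sin(tx),0],[np.sin(tx),-np.cos(tx),0],[0,0,-1]]))
E
python3 -c "
from h import *
rel([.5198,.1622,.245],RT(200.29));print(robot.get_state()['joints'].round(2))"
```

```text
time: 14.4
tool_pos: [0.5439, -0.059, 0.2519]
tool_rot: [0.545, 0.838, 0.002, 0.005]
wrist_force: [0.9, 0.2, -1.7]
width: 0.0233
t 14.4 shift mm [212.1  67.5   6.1] rotvec [ 0.0029  0.0125 -1.5078]
[-0.93  0.15  1.07  1.74 -0.13  1.32  0.58]
```

```bash
python3 -m handwheel '[[0,0,-0.16,22,7,0,0],[0,0,-0.32,45,14,0,0],[0,0,-0.48,75,24,0,0],[0,0,-0.64,105,33,0,0],[0,0,-0.8,140,45,0,0]]'; python3 -c "
from h import *
rel([.5198,.1622,.25],RT(200.29));print(robot.get_state()['joints'].round(2))"
```

```text
time: 15.02
tool_pos: [0.5282, 0.0873, 0.2518]
tool_rot: [0.175, 0.985, 0.0, 0.006]
wrist_force: [0.1, 0.2, -1.4]
width: 0.0233
t 15.025 shift mm [33.6 67.5  1.6] rotvec [-0.0015  0.0118 -0.7055]
[-1.07  0.08  0.88  1.76 -0.06  1.32  1.04]
```

```bash
python3 -m handwheel '[[0,0,-0.15,8,16,0,0],[0,0.004,-0.3,17,33,0,0],[0,0.008,-0.45,25,50,0,0],[-0.001,0.011,-0.6,33,67,0,0],[-0.002,0.012,-0.705,34,67.5,1,0]]'
python3 - <<'E'
from h import *
rel([.5198,.1622,.25],RT(200.29));print(robot.get_state()['joints'].round(2))
w=robot.capture('wrist');save(w,'w14.png',(180,90,330,240),5)
c=robot.capture('scene');save(c,'sc14.png',(280,120,360,220),7)
E
```

```text
time: 15.65
tool_pos: [0.5192, 0.1637, 0.2506]
tool_rot: [-0.178, 0.984, 0.0, -0.0]
wrist_force: [-0.1, -0.5, -2.7]
width: 0.023
t 15.65 shift mm [-0.1 -1.6  0.6] rotvec [ 0.0006 -0.0004  0.0042]
[-1.09  0.12  0.78  1.73 -0.09  1.33  1.63]
```

View pics/w14.png

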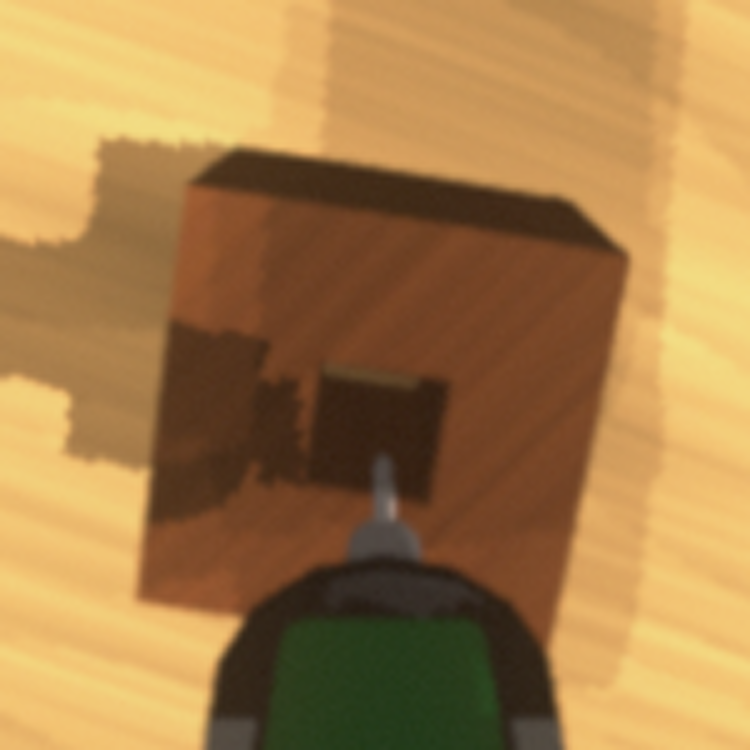

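View pics/sc14.png

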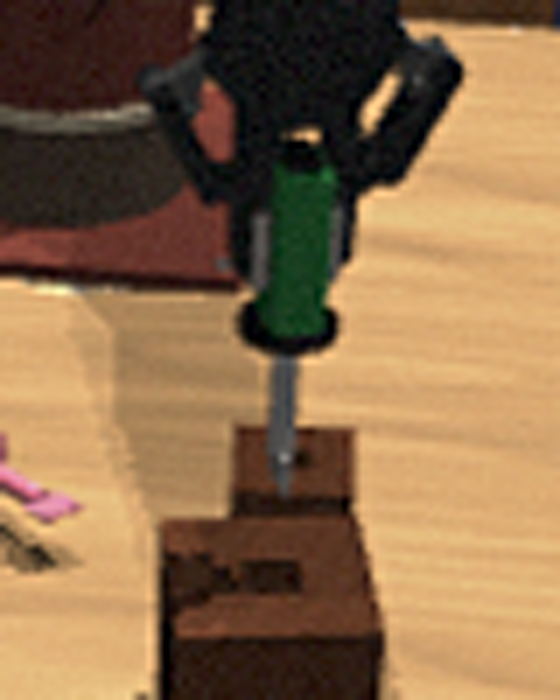

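```bash
python3 -m handwheel '[[0,0,0,0,-1.2,20,0],[0,0,0,0,-1.2,40,0],[0,0,0,0,-1.2,43,0]]'
python3 - <<'E'
from h import *
rel([.5198,.1622,.1239],RT(200.29))
w=robot.capture('wrist');save(w,'w15.png',(180,90,330,240),5)
E
```

```text
time: 16.12
tool_pos: [0.5191, 0.1602, 0.2068]
tool_rot: [-0.174, 0.985, -0.0, -0.001]
wrist_force: [-0.2, -0.2, -1.5]
width: 0.0235
t 16.125 shift mm [-1.5  1.6 82.9] rotvec [-0.0002 -0.0024 -0.0038]
```

View pics/w15.png

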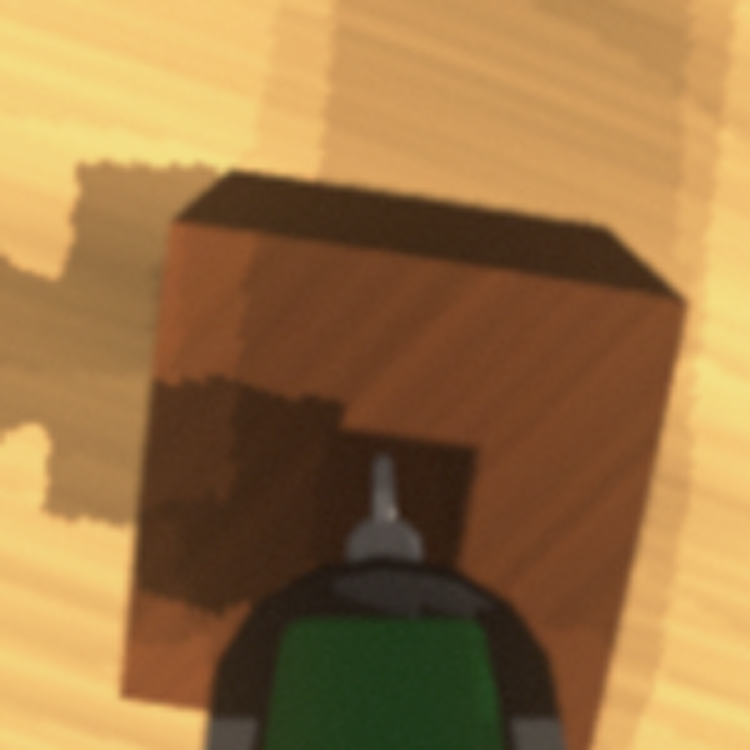

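```bash
python3 -m handwheel '[[0,0,0,-1,2.2,0,0],[0,0,0,-1,2.2,8,0],[0,0,0,-1,2.2,16,0],[0,0,0,-1,2.2,24,0]]'
python3 - <<'E'
from h import *
rel([.5198,.1622,.1239],RT(200.29))
w=robot.capture('wrist');save(w,'w16.png',(180,90,330,240),5)
E
```

```text
time: 16.68
tool_pos: [0.5195, 0.1628, 0.1826]
tool_rot: [-0.175, 0.985, -0.0, -0.001]
wrist_force: [-0.7, 0.3, -1.3]
width: 0.0235
t 16.675 shift mm [-0.2 -0.6 58.7] rotvec [-0.0001 -0.0018 -0.0032]
```

View pics/w16.png

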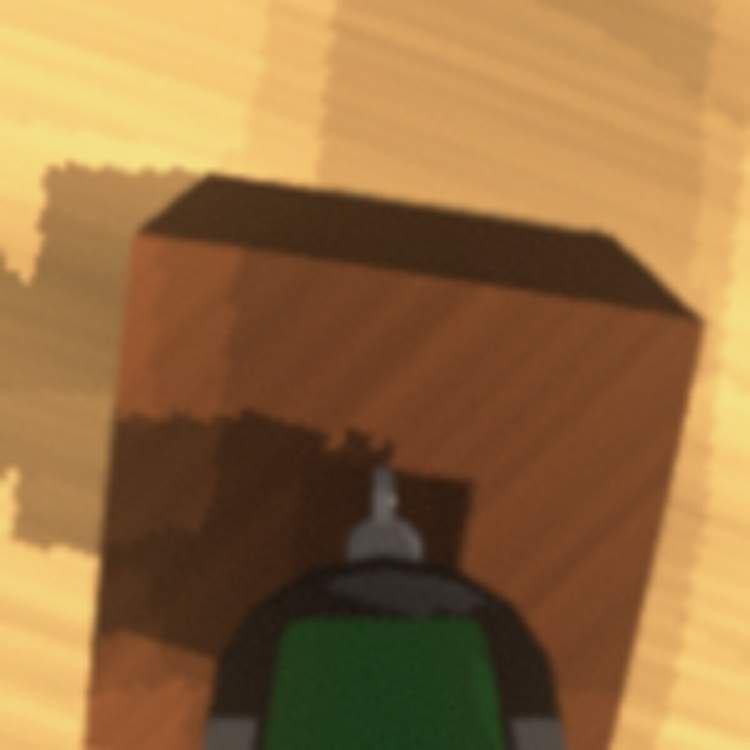

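```bash
python3 -m handwheel '[[0,0,0,0,0,14,0],[0,0,0,0,0,28,0],[0,0,0,0,0,42,0],[0,0,0,0,0,53,0],[0,0,0,0,0,56,0]]'
python3 - <<'E'
from h import *
rel([.5198,.1622,.1239],RT(200.29))
c=robot.capture('scene');save(c,'sc17.png',(280,120,360,220),7)
E
```

```text
time: 17.35
tool_pos: [0.5184, 0.1623, 0.1246]
tool_rot: [-0.175, 0.985, -0.001, -0.002]
wrist_force: [-0.9, 0.3, -1.3]
width: 0.0237
t 17.35 shift mm [-1.3 -0.6  0.7] rotvec [-0.0008 -0.0044 -0.0032]
```

View pics/sc17.png

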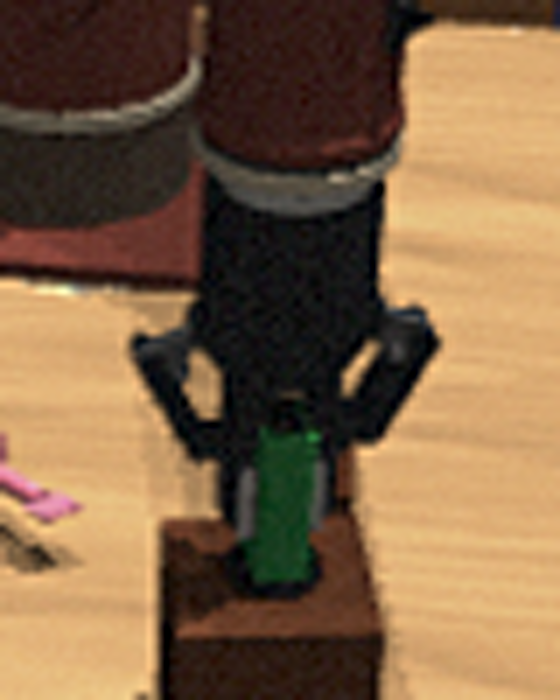

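```bash
python3 -m handwheel '[[0,0,0,-1,0,0,35],[0,0,0,-1,0,0,85],[0,0,0,-1,0,0,85],[0,0,0,-1,0,0,85],[0,0,0,-1,0,0,85]]'; python3 -m handwheel '[[0,0,0,0,0,-40,85],[0,0,0,0,0,-80,85],[0,0,0,0,0,-130,85],[0,0,0,-50,0,-140,85],[0,0,0,-110,0,-140,85]]';python3 -m handwheel '[[0,0,0,0,50,0,85],[0,0,0,0,110,0,85],[0,0,0,0,170,0,85],[0,0,0,0,230,0,85],[0,0,0,0,230,0,85]]'
python3 - <<'E'
from h import *
c=robot.capture('scene');save(c,'sc18.png',None,1.5);save(c,'sc18c.png',(160,140,360,260),4)
t=robot.capture('top');save(t,'top18.png',(170,120,390,270),3.5)
E
```

```text
time: 18.02
tool_pos: [0.5196, 0.1628, 0.1249]
tool_rot: [-0.175, 0.985, -0.001, -0.002]
wrist_force: [0.1, -0.1, 0.7]
width: 0.0847
time: 18.65
tool_pos: [0.625, 0.2025, 0.2674]
tool_rot: [-0.176, 0.984, 0.001, 0.0]
wrist_force: [-0.2, 0.6, 1.7]
width: 0.0851
time: 19.27
tool_pos: [0.5415, 0.4251, 0.2665]
tool_rot: [-0.18, 0.984, 0.002, -0.001]
wrist_force: [-0.1, -1.3, -0.2]
width: 0.0853
```

View pics/sc18c.png

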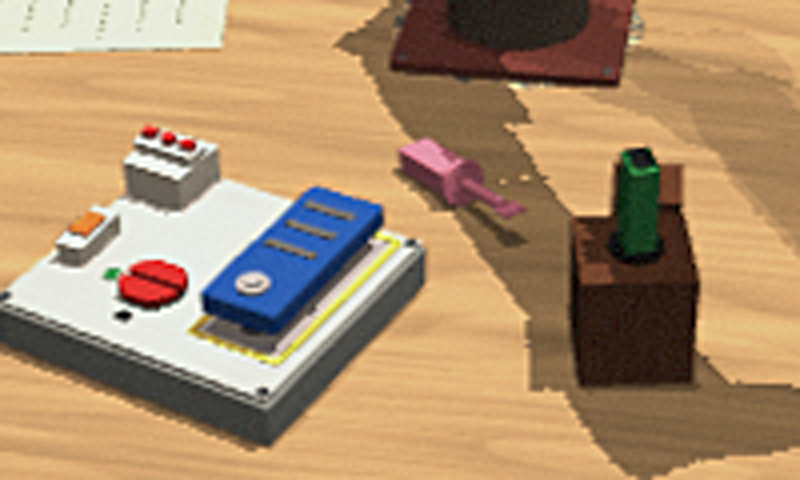

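View pics/top18.png

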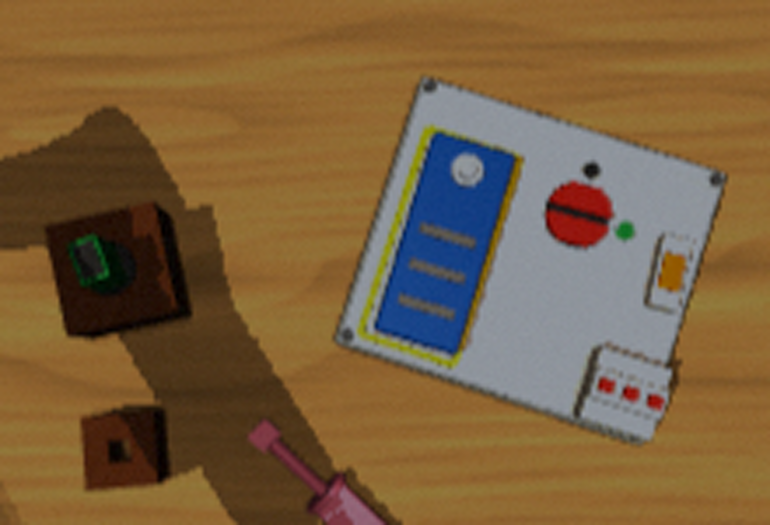

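View pics/sc18.png

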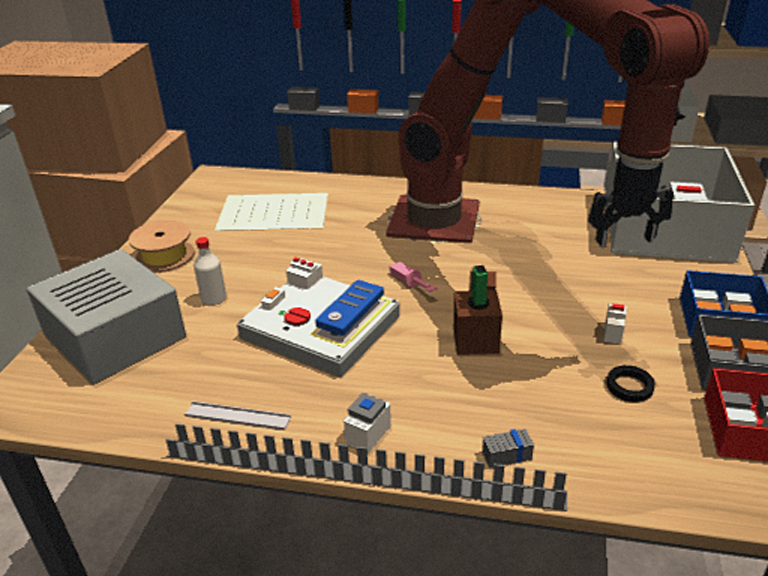

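Run:
```python
from h import *
import h
t=robot.capture('top');save(t,'sel.png',(320,165,355,200),16)
P=lambda u,v,z:px2w(t,170+(u+.5)/3.5-.5,120+(v+.5)/3.5-.5,z)[:2]
Rm=h._u['Rm']
d=Rm.T@(P(611,220,.055)-P(548,206,.055));print("sel",np.arctan2(-d[1],d[0]))
d=Rm.T@(P(374,331,.084)-P(433,133,.084));print("cover",np.arctan2(-d[0],-d[1]))
d=Rm.T@(P(460,352,.084)-P(519,156,.084));print("cover",np.arctan2(-d[0],-d[1]))
q=np.array([P(u,v,.182) for u,v in [(68,244),(100,235),(113,274),(82,286)]]);print(q.mean(0))
```

```text
sel 1.475766331887269
cover 1.544659888648899
cover 1.5533715976092335
[0.51927382 0.16297687]
```

View pics/sel.png

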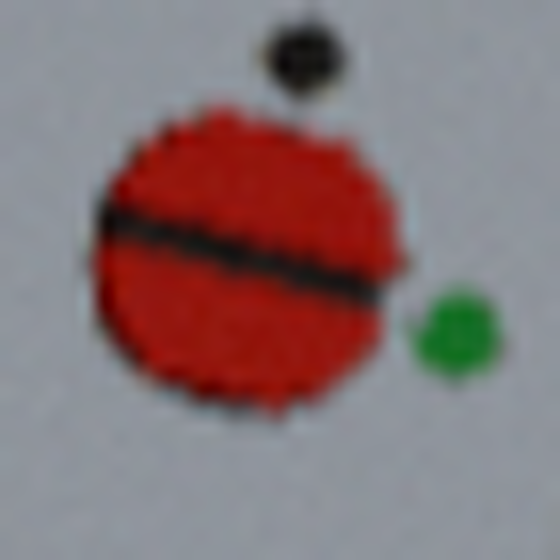

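```bash
python3 -c "
from h import *
s=robot.get_state();print(s['time'],s['wrist_force']);print(robot.close_job())"
```

```text
19.425 [-0.34655986 -0.39396298  1.23722484]
the job is handed in; nothing more can be done
None
```

I handed the job in at 19.4 s, and my last images show every judged condition met. However, the pink look-alike screwdriver fell over during the run.

- **Cover:** I pushed it clockwise with the closed fingers. It rests square over the yellow outline at about 1.55 rad (allowed 1.431 to 1.711).
- **Selector:** I turned it with the screwdriver blade in the slot. My last measurement is about 1.48 rad (at least 1.25 needed), so the pointer sits about 5° short of dead centre on the green dot. While the blade was still in the slot I had estimated about 1.56. The fingers stayed about 90 mm above the selector, going by the tool height.
- **Screwdriver:** it is back upright in the larger stand. The handle is at (0.519, 0.163), the same place as before I picked it up. I released it, and the arm ended in free air.
- **Bystanders:** by eye, the tape, breaker, cleaner and fuse holder have not moved.
- **Pink look-alike:** it was standing free on the bench in the first picture. I found it lying down after the first long move past it, and it did not move again. My gripper passed about 60 mm to the side and about 70 mm above its top, so it probably fell over by itself. I can't rule out that the arm touched it, and I left it lying there.

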